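Set out the bench for making up a solution

TASK

Set out the bench for making up a solution: stand the small beaker in the middle of the stirrer plate and cover it with the watch glass, and put the aluminium weighing dish in the middle of the balance pan. Then complete the row on the bench, everything upright and in line with the two devices: the reagent jar midway between the stirrer and the balance, and the wash bottle close beside the stirrer, with a gap of two or three centimetres, on the side away from the balance. Set the glassware down without dropping it, and leave the conical flask and the big beaker where they are.

Things in the scene. Friction and masses are not known exactly. Their poses are not given: they have to be found in the camera images.
- beaker: the small beaker: clear glass, open cylinder 52 mm in outside diameter, 70 mm tall, 3 mm walls, a tiny pouring lip and white graduation marks; 60 g, loose. Origin at the centre of its underside, z up its axis. Starts upright on the bench.
- watch_glass: the watch glass: shallow clear glass saucer, 62 mm across the rim, 10 mm tall, hollow side up on a flat foot 26 mm across; underside 2.5 mm up at 22 mm from the centre, 6 mm at the rim. The rim edge (6 to 10 mm up) is upright: pinch it across the full width from above. 30 g, loose. Origin at the centre of its underside, z up. Lying on the small beaker, its foot hangs about 3 mm below the rim.
- dish: the weighing dish: small bare-aluminium round dish, 50 mm across the rim, 46 mm at the foot, 20 mm tall, open above; 20 g, loose. Origin at the centre of its underside, z up.
- jar: the reagent jar: white round plastic jar with a paper label band and a flat black screw cap, 58 mm in diameter up to 70 mm, cap 55 mm, 92 mm tall overall; 110 to 220 g, loose. Origin at the centre of its underside, z up.
- wash_bottle: the wash bottle: white plastic bottle, body 54 mm in diameter up to 85 mm, then a shoulder and narrow cap to 112 mm; on top a thin bent spout, 126 mm high, reaches 47 mm out to the bottle's own +x side. 100 to 200 g, loose. Origin at the centre of its underside, z up. Pinch the body across its own y axis to keep the fingers clear of the spout, which starts pointing roughly at the robot.
- flask: the conical flask (bystander, to be left where it is): clear glass cone 64 mm across at the foot, 105 mm tall, with a narrow neck; loose, standing among the things to be moved. Origin at the centre of its underside.
- big_beaker: the big beaker (bystander, to be left where it is): clear glass, 70 mm in diameter, 95 mm tall, loose, standing behind the row towards the back of the bench. Origin at the centre of its underside.
- stirrer: the magnetic stirrer, fixed: low white box, black control strip and knob on its front (-x, towards the robot), square white plate 112 mm wide marked with a grey ring and cross, its top 45 mm above the bench. Origin on the bench under the plate's middle; the box reaches 90 mm (knob 102) to the front, 65 mm to back and sides. Its y axis lies along the row; the balance may be on either side.
- balance: the laboratory balance, fixed: low grey box, black display strip and keys on its front (-x), round steel pan 108 mm across, top 45 mm above the bench; the pan does not give. Origin on the bench under the pan's middle; the box reaches 100 mm to the front, 65 mm to back and sides. It stands 280 to 290 mm from the stirrer, centre to centre, to its left or right.
Mind the look-alikes: they are no part of the job. There is more than one size of the watch_glass; the job needs the largest.

How it is judged:
At the end, for the whole second after the job is handed in: At rest, upright: beaker within 13 mm of plate middle; watch glass on its rim within 10 mm of its axis; dish within 15 mm of pan middle; jar under 162 mm from both device centres; wash bottle under 138 mm from stirrer, over 350 from balance; both on the bench, within 30 mm of the row line (horizontal distance between beaker and stirrer below 0.013 m and height (world z) of beaker between 0.04 and 0.051 m and angle between each of beaker, dish, jar, wash_bottle's own z axis and vertical below 0.1 rad and horizontal distance between watch_glass and beaker below 0.01 m and z of watch_glass in the frame of beaker between 0.06 and 0.074 m and angle between watch_glass's own z axis and vertical below 0.2 rad and horizontal distance between dish and balance below 0.015 m and height (world z) of dish between 0.04 and 0.051 m and horizontal distance between jar and stirrer below 0.162 m and horizontal distance between jar and balance below 0.162 m and x of jar in the frame of stirrer between -0.03 and 0.03 m and height (world z) of each of jar, wash_bottle below 0.006 m and horizontal distance between wash_bottle and stirrer below 0.138 m and horizontal distance between wash_bottle and balance above 0.35 m and x of wash_bottle in the frame of stirrer between -0.03 and 0.03 m and linear speed of each of beaker, watch_glass, dish, jar, wash_bottle below 0.02 m/s); the robot touches nothing.
It fails at once if the conical flask is shifted or knocked (moved more than 25 mm) (distance of flask from where it was at the start of the episode above 0.025 m).
It fails at once if the big beaker is shifted or knocked (moved more than 25 mm) (distance of big_beaker from where it was at the start of the episode above 0.025 m).
It fails at once if the small beaker is dropped (falls free of the fingers faster than 0.6 m/s, about 2 cm of fall) (linear speed of beaker above 0.6 m/s and contact force between beaker and the fingers below 0.02 N).
It fails at once if the watch glass is dropped (falls free of the fingers faster than 0.6 m/s, about 2 cm of fall) (linear speed of watch_glass above 0.6 m/s and contact force between watch_glass and the fingers below 0.02 N).
It also fails if it takes over 134 s, if anything falls off the work surface, if the arm or the gripper's body presses on something with over 40 N, if the wrist force passes 120 N, or if a joint passes its speed limit or range.

ROBOT

A 7-joint arm with a two-finger parallel gripper is mounted at the origin on the work surface. World frame = base frame: x ahead of the robot, y to its left, z up, the work surface at z = 0. Lengths are in m, angles in rad, forces in N, time in s.
With the tool pointing down it reaches from about 0.425 to 0.975 m from the base axis. Payload 16.7 kg.
Tool frame: the origin (TCP) lies on the centre line of the jaws, within the pads' length; the fingertips stand 14 mm ahead of it and the grasp point (between the pads) lies 5 mm behind it; z points along the fingers, y is the line along which they close (so a half turn about z gives the same grasp; the last joint's range is limited). The gripper opens to 85 mm and grips with 20 to 120 N. Pads are 22 mm wide; open, the fingers measure 114 mm over their backs; the gripper's body (76 mm by 85 mm) begins 54 mm behind the grasp point. The pads swing forward as they close: fully open they stand 13 mm farther back than shut.
Start: joints at [1.093, 0.426, 0.074, 1.606, -0.034, 1.111, -0.067], TCP at [0.218, -0.639, 0.21] pointing down, gripper open.
Joint ranges: [-2.85, 2.85], [-0.5, 2.14], [-1.23, 1.37], [0.21, 2.46], [-1.02, 4.16], [0.16, 2.05], [-2.73, 2.73]. Speed limits (rad/s): [1.89, 1.89, 2.39, 2.39, 3.01, 3.01, 3.01].

INTERFACE

Orientations are given as a 3x3 rotation matrix whose columns are the frame's x, y, z axes.
In Python, from cell import bot gives the robot as it stands.
- The arm moves only by the shell command python3 -m pendant 'ROWS'. ROWS is JSON, a list of rows, each a list of 3 entries, a list of its own where there are three numbers: the shift along the tool's x, y, z in units of 0.03 m (1.0 is 0.03 m), then the turn, a rotation vector about the tool's x, y, z in units of 0.1 rad (1.0 is 0.1 rad), then the opening, from 0 (shut) to 1 (fully open). In form: [[[tx, ty, tz], [ax, ay, az], claw], ...]. A call has 1 to 20 rows; each row shifts and turns the commanded pose from where the row before left it, along the tool's axes as they then stand; what a row does not reach is not made up. A row lasts 1/10 s, in which the tool goes at most 50 mm and 8.59 degrees, less where a joint would pass 70% of its speed; a pose out of reach is approached as far as the arm can. A call with a number of a shift or a turn outside -1 to 1 is refused whole. A call with a gripper value outside its range is refused whole. The fingers move at their own pace and stop on an object; the grip force is fixed at half the most. Time passes only in rows, so rows that do not move let the fingers close. It gives the time, the measured TCP pose, the force, the opening and the grip force at its end, in the units of the state.
- bot.get_state(): the state, without advancing time (a new reading comes with each control period).
- bot.grab_frame(name): name is "side" or "top" or "wrist"; returns the picture (400x640x3 uint8, red, green, blue); there is no depth.
- bot.camera_model(name): a dict with "vfov" (degrees; the focal length in pixels is half the picture's height over the tangent of half this angle, whatever the lens; pixels are square), "cx", "cy" (the principal point, pixels), "extrinsics" (4x4, takes a point from world to camera coordinates); the wrist camera has in their place "mount" (4x4, takes a point from camera to tool coordinates, whose origin is the TCP and whose axes are the flange's). Camera axes: x right, y down, z forward; pixel columns grow to the right and rows downward; lengths in m; the calibration is good to about 2 mm. A picture is of the moment at which its call begins: read the wrist's pose just before it. camera_model takes no time and is no camera call.
- bot.job_done(): hands the job in; it is judged then, once.
Trained networks look in the newest picture that a camera, given by its name, has taken for a name from the list of things; names that differ only in an ending like _2 or _b are one class to them, and where a whole thing is asked for, a point or a joint stands for the part that bears it (a point fixed in the world has none). Each returns a list of dicts, best first, with "p" (0 to 1); they miss things now and then, are a little off and sometimes report something else, mostly with a low value. They report only what shows in the picture. A call takes as long as a camera call. They do not tell look-alikes from the thing itself.
- bot.regions_of(query, camera): "region" (400x640 bool, what is visible of it) and "pixel" ([column, row] in pixels, amid what is visible of it).
- bot.place_of(query, camera): "pixel" ([column, row] in pixels: a listed point, or the origin of a listed thing).
The state is a dict: "time_s": time; "joints": joint angles; "joint_vel": joint speeds; "tau": joint torques, N m; "position": TCP position; "tcp_rot": TCP orientation; "force": force on the tool from outside, world axes, zero at the start; "moment": the same for the moment, N m; "finger_gap": opening from 0.0 (shut) to 1.0 (fully open); "finger_force": force on a finger pad.
Only numpy, scipy, OpenCV 4.12 (cv2) and the standard library are available. Lean on these libraries where they do the work, as an engineer would, in place of code of your own. Each camera call takes 0.05 s, during which the arm holds its last target. There are 200 camera calls.

## Working session

There is one attempt and no reset: what is moved stays moved. The work goes in short steps, Python scripts to look and compute and a shell command to move; the robot and the scene stay as the last step left them, time stands still between calls to the robot, and variables do not carry over. Pictures are saved under pics/ and viewed, at most 17 in all, crops included, and the job is handed in when it is done.

```bash
mkdir -p pics; ls
cat > h.py <<'E'
import numpy as np, cv2
from cell import bot
def cam(n, st=None):
    m=bot.camera_model(n); f=200/np.tan(np.radians(m["vfov"])/2)
    if "extrinsics" in m: E=np.array(m["extrinsics"])
    else:
        st=st or bot.get_state(); T=np.eye(4); T[:3,:3]=np.array(st["tcp_rot"]); T[:3,3]=st["position"]
        E=np.linalg.inv(T@np.array(m["mount"]))
    return f,m["cx"],m["cy"],E
def ray(c,px):
    f,cx,cy,E=c; d=np.array([(px[0]-cx)/f,(px[1]-cy)/f,1.]); R=E[:3,:3]
    return -R.T@E[:3,3], R.T@d
def onz(c,px,z):
    o,d=ray(c,px); return o+d*(z-o[2])/d[2]
def proj(c,p):
    f,cx,cy,E=c; q=E[:3,:3]@np.array(p)+E[:3,3]; return np.array([cx+f*q[0]/q[2],cy+f*q[1]/q[2]])
def tri(rs):
    A=np.zeros((3,3));b=np.zeros(3)
    for o,d in rs:
        d=d/np.linalg.norm(d);P=np.eye(3)-np.outer(d,d);A+=P;b+=P@o
    x=np.linalg.solve(A,b); return x,[np.linalg.norm(np.cross(x-o,d/np.linalg.norm(d))) for o,d in rs]
def save(im,n): cv2.imwrite("pics/"+n,cv2.cvtColor(im,cv2.COLOR_RGB2BGR))
E
python3 - <<'E'
from h import *
np.set_printoptions(precision=3,suppress=True)
print(bot.get_state()); 
for n in("side","top","wrist"): print(n,bot.camera_model(n)); 
C={}
for n in("top","side"): save(bot.grab_frame(n),n+"1.png"); C[n]=cam(n)
for q in "beaker watch_glass dish jar wash_bottle flask big_beaker stirrer balance".split():
    for n in C:
        r=bot.place_of(q,n)
        print(q,n,[(np.round(x["pixel"]),round(x["p"],2),onz(C[n],x["pixel"],0)[:2]) for x in r[:5]])
E
```

```text
pics
{'time_s': 0.0, 'joints': array([ 1.092,  0.427,  0.074,  1.607, -0.034,  1.111, -0.067]), 'joint_vel': array([ 0.001, -0.   , -0.001, -0.001, -0.   ,  0.   ,  0.   ]), 'tau': array([  0.003, -94.983,   3.762, -46.351,   0.019,   0.01 ,   0.   ]), 'position': array([ 0.218, -0.638,  0.209]), 'tcp_rot': array([[ 0.946,  0.323, -0.001],
       [ 0.323, -0.946,  0.001],
       [-0.   , -0.001, -1.   ]]), 'force': array([-0.135, -0.085,  0.544]), 'moment': array([-0.015,  0.016,  0.059]), 'finger_force': 0.0, 'finger_gap': 0.9976649268513864}
side {'vfov': 43.91667406838555, 'cx': 326.59328242763786, 'cy': 189.51186296119604, 'extrinsics': array([[-0.999, -0.04 ,  0.003,  0.57 ],
       [-0.031,  0.743, -0.668,  0.045],
       [ 0.024, -0.668, -0.744,  1.255],
       [ 0.   ,  0.   ,  0.   ,  1.   ]])}
top {'vfov': 57.20487691772995, 'cx': 317.39988779624616, 'cy': 195.80223325944408, 'extrinsics': array([[-0.018, -0.999, -0.031,  0.022],
       [-0.996,  0.021, -0.088,  0.552],
       [ 0.089,  0.029, -0.996,  0.766],
       [ 0.   ,  0.   ,  0.   ,  1.   ]])}
wrist {'vfov': 58.374
[... 1060 characters left out ...]
array([ 0.791, -0.013]))]
wash_bottle top [(array([298., 251.]), 0.63, array([0.433, 0.056]))]
wash_bottle side [(array([401., 258.]), 0.78, array([0.391, 0.169]))]
flask top []
flask side [(array([384., 183.]), 0.82, array([ 0.422, -0.067]))]
big_beaker top [(array([319.,  92.]), 0.97, array([0.792, 0.003])), (array([185., 290.]), 0.21, array([0.354, 0.306]))]
big_beaker side [(array([244., 196.]), 0.85, array([ 0.785, -0.007]))]
stirrer top [(array([383., 152.]), 0.83, array([ 0.65 , -0.137])), (array([184., 290.]), 0.19, array([0.352, 0.308]))]
stirrer side []
balance top [(array([255., 163.]), 0.93, array([0.631, 0.151]))]
balance side [(array([298., 246.]), 0.86, array([0.632, 0.145]))]
```

View pics/top1.png

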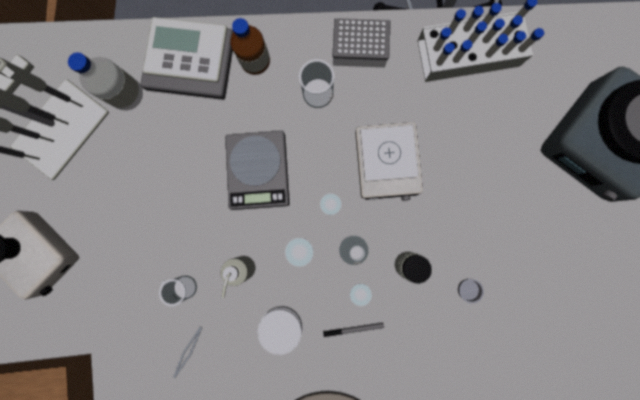

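View pics/side1.png

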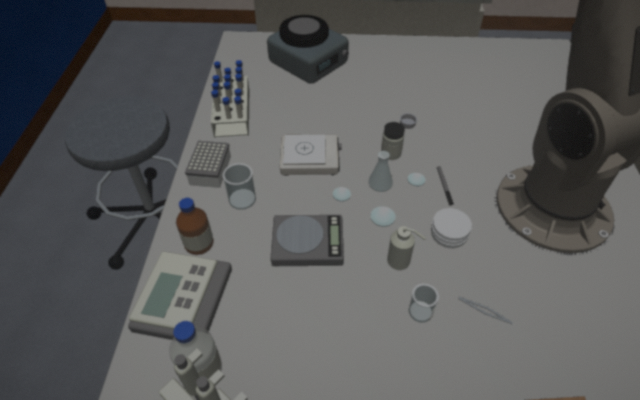

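The top view shows the stirrer at (390,152) and the balance at (255,160). The small beaker's base is at (184,289), the wash bottle at (232,270), the jar at (415,267) and the dish at (469,290). The bystanders are the flask at (354,250) and the big beaker at (317,80).

Possible mix-ups:
- **Watch glass:** (300,251), (330,204) and (361,294). (300,251) looks largest.
- **Other round things:** the petri stack at (280,330), and the big beaker at (317,80) against the small one at (180,290).

Next I'll check sizes and triangulate.

Run:
```python
from h import *
np.set_printoptions(precision=3,suppress=True)
im=bot.grab_frame("top"); bot.grab_frame("side"); C={n:cam(n) for n in("top","side")}
pairs={"beaker":((184,289),(422,310)),"wgA":((300,249),(382,215)),"wgB":((330,204),(339,194)),"wgC":((361,294),(416,178)),"dish":((469,290),(407,122)),"jar":((407,263),(390,154)),"balance":((255,163),(298,246)),"cross":((389.5,152.5),(304.5,149)),"big":((319,92),(244,196))}
for k,(a,b) in pairs.items(): print(k,*tri([ray(C["top"],a),ray(C["side"],b)]))
for r in bot.regions_of("watch_glass","top"):
    m=r["region"]; ys,xs=np.nonzero(m); f=C["top"][0]
    p=[onz(C["top"],q,.008) for q in ((xs.min()-.5,ys.mean()),(xs.max()+.5,ys.mean()),(xs.mean(),ys.min()-.5),(xs.mean(),ys.max()+.5))]
    print("wg",r["p"],r["pixel"],"size",np.linalg.norm(p[0]-p[1]),np.linalg.norm(p[2]-p[3]),"ctr",sum(p)/4)
for r in bot.regions_of("wash_bottle","top"): print("wb",r["p"],r["pixel"])
print("flask px",proj(C["top"],(.422,-.067,0)),"wb",proj(C["top"],(.391,.169,0)))
c=im[180:320,210:440]; save(cv2.resize(c,None,fx=3.4,fy=3.4,interpolation=cv2.INTER_CUBIC),"crop1.png")
```

```text
beaker [0.356 0.306 0.008] [np.float64(0.0005020393473995542), np.float64(0.0005020393473994862)]
wgA [0.435 0.051 0.01 ] [np.float64(0.003552119430300549), np.float64(0.003552119430300617)]
wgB [ 0.537 -0.016  0.007] [np.float64(0.0018519177844666212), np.float64(0.0018519177844668467)]
wgC [ 0.339 -0.078  0.01 ] [np.float64(0.0017869171294803894), np.float64(0.00178691712948054)]
dish [ 0.345 -0.308  0.007] [np.float64(0.000441490743249676), np.float64(0.0004414907432496754)]
jar [ 0.402 -0.181 -0.004] [np.float64(0.001921509799799456), np.float64(0.0019215097997995372)]
balance [0.631 0.15  0.005] [np.float64(0.0004297089432967927), np.float64(0.00042970894329697395)]
cross [ 0.637 -0.144  0.042] [np.float64(0.0020902470804579614), np.float64(0.0020902470804582004)]
big [0.784 0.004 0.012] [np.float64(0.003487656175838683), np.float64(0.003487656175838595)]
wg 0.93 [329.9, 206.0] size 0.046068158996614816 0.048390150245926807 ctr [ 0.536 -0.016  0.008]
wg 0.73 [386.2, 158.9] size 0.14704775742429918 0.1743479468630501 ctr [ 0.629 -0.148  0.008]
wg 0.68 [298.9, 252.3] size 0.06321339888455633 0.06465018953101113 ctr [0.433 0.054 0.008]
wg 0.6 [361.3, 294.8] size 0.046995069884044054 0.04833293715818758 ctr [ 0.34  -0.077  0.008]
wb 0.65 [236.3, 272.1]
flask px [354.39  255.418] wb [247.069 271.438]
```

View pics/crop1.png

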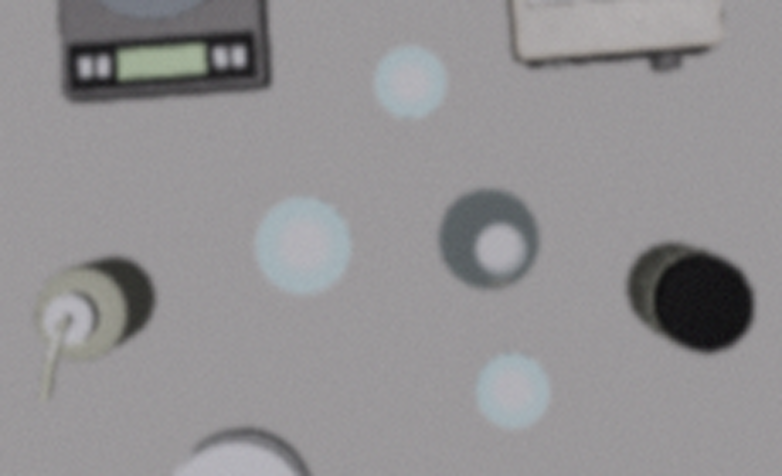

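The crop confirms the large watch glass at top pixel (299,252), about 64 mm across. The other two measure 47 mm. I'll start with the dish, squaring the tool to the world axes first.

```bash
python3 -m pendant '[[[0,0,0],[0,0,0.825],1],[[0,0,0],[0,0,0.825],1],[[0,0,0],[0,0,0.825],1],[[0,0,0],[0,0,0.825],1],[[0.4,-1,0],[0,0,0],1],[[0.4,-1,0],[0,0,0],1],[[0.4,-1,0],[0,0,0],1],[[0.4,-1,0],[0,0,0],1],[[0.4,-1,0],[0,0,0],1],[[0.4,-1,0],[0,0,0],1],[[0.4,-1,0],[0,0,0],1],[[0.4,-1,0],[0,0,0],1],[[0.4,-1,0],[0,0,0],1],[[0.4,-1,0],[0,0,0],1],[[0.2,-1,0],[0,0,0],1],[[0,0,0],[0,0,0],1],[[0,0,0],[0,0,0],1]]'
python3 - <<'E'
from h import *
np.set_printoptions(precision=3,suppress=True)
s=bot.get_state();print(s["joints"],s["position"],s["tcp_rot"]); c=cam("wrist",s); save(bot.grab_frame("wrist"),"w1.png")
for q in("dish","jar"): print(q,[(x["pixel"],x["p"],onz(c,x["pixel"],0)) for x in bot.place_of(q,"wrist")])
E
```

```text
time_s: 2.9
position: [0.3446, -0.3088, 0.2101]
tcp_rot: [[1.0, -0.0, 0.001], [-0.0, -1.0, -0.001], [0.001, 0.001, -1.0]]
force: [-0.2, -0.4, 0.4]
finger_gap: 1.001
finger_force: 0.0
[ 0.637  0.078 -0.048  2.061  0.005  1.002 -0.984] [ 0.345 -0.309  0.21 ] [[ 1.    -0.     0.001]
 [-0.    -1.    -0.001]
 [ 0.001  0.001 -1.   ]]
dish [([322.0, 162.9], 0.71, array([ 0.349, -0.308,  0.   ])), ([73.6, 76.7], 0.61, array([ 0.435, -0.063,  0.   ]))]
jar [([195.1, 108.2], 0.77, array([ 0.405, -0.18 ,  0.   ]))]
```

View pics/w1.png

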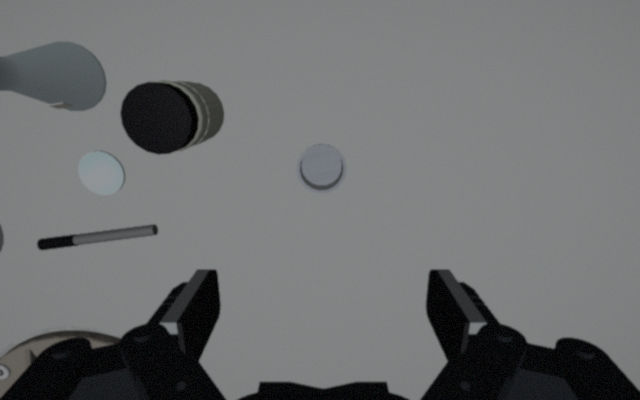

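The wrist view shows the dish at (322,165), centred under the tool, and the jar and flask well clear. Grasping.

```bash
python3 -m pendant '[[[0.1,0,1],[0,0,0],1],[[0,0,1],[0,0,0],1],[[0,0,1],[0,0,0],1],[[0,0,1],[0,0,0],1],[[0,0,1],[0,0,0],1],[[0,0,0.7],[0,0,0],1],[[0,0,0.5],[0,0,0],1],[[0,0,0.23],[0,0,0],1],[[0,0,0],[0,0,0],1],[[0,0,0],[0,0,0],0],[[0,0,0],[0,0,0],0],[[0,0,0],[0,0,0],0],[[0,0,0],[0,0,0],0],[[0,0,0],[0,0,0],0],[[0,0,0],[0,0,0],0],[[0,0,0],[0,0,0],0]]'
```

```text
time_s: 4.65
position: [0.3474, -0.309, 0.0169]
tcp_rot: [[1.0, -0.001, 0.0], [-0.001, -1.0, 0.0], [0.0, -0.0, -1.0]]
force: [0.5, 0.6, 0.4]
finger_gap: -0.002
finger_force: 0.0
```

The fingers closed on nothing, so I'll look.

```bash
python3 -m pendant '[[[0,0,-1],[0,0,0],0],[[0,0,-1],[0,0,0],1],[[0,0,-1],[0,0,0],1],[[0,0,0],[0,0,0],1],[[0,0,0],[0,0,0],1]]'
python3 - <<'E'
from h import *
np.set_printoptions(precision=3,suppress=True)
s=bot.get_state(); c=cam("wrist",s); save(bot.grab_frame("wrist"),"w2.png")
for q in("dish",): print(q,[(x["pixel"],x["p"],onz(c,x["pixel"],0)) for x in bot.place_of(q,"wrist")])
print(proj(c,s["position"]))
E
```

```text
time_s: 5.15
position: [0.3476, -0.3092, 0.1072]
tcp_rot: [[1.0, -0.001, 0.001], [-0.001, -1.0, -0.001], [0.001, 0.001, -1.0]]
force: [-1.0, -0.2, -0.6]
finger_gap: 0.686
finger_force: 0.0
dish [([320.4, 193.4], 0.64, array([ 0.348, -0.307,  0.   ]))]
[323.805 253.22 ]
```

View pics/w2.png

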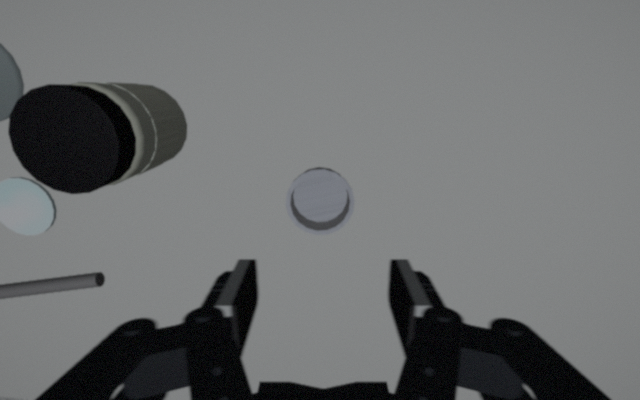

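The wrist view shows the dish untouched at (320,200). The finger pads also look shorter than the stated tip position. I'll overlay the nominal tip to compare.

```bash
python3 -m pendant '[[[0,0,0],[0,0,0],0],[[0,0,0],[0,0,0],0],[[0,0,0],[0,0,0],0],[[0,0,0],[0,0,0],0],[[0,0,0],[0,0,0],0],[[0,0,0],[0,0,0],0]]'
python3 - <<'E'
from h import *
s=bot.get_state(); c=cam("wrist",s); im=bot.grab_frame("wrist"); im=cv2.convertScaleAbs(im,alpha=2.2,beta=30)
R=np.array(s["tcp_rot"]);p=np.array(s["position"])
crop=im[200:400,200:440]; crop=np.ascontiguousarray(cv2.resize(crop,None,fx=3,fy=3,interpolation=cv2.INTER_CUBIC)) 
for dz,col in ((.014,(255,0,0)),(0,(255,255,0)),(-.02,(0,255,0))):
    q=[((proj(c,p+R@np.array([x,0,dz]))-[200,200])*3).astype(int) for x in(.011,-.011)]
    cv2.line(crop,tuple(map(int,q[0])),tuple(map(int,q[1])),col,2)
save(crop,"w3.png"); print(s["finger_gap"])
E
```

```text
time_s: 5.85
position: [0.3473, -0.309, 0.1068]
tcp_rot: [[1.0, -0.001, -0.0], [-0.001, -1.0, 0.0], [-0.0, -0.0, -1.0]]
force: [0.3, 0.1, 0.3]
finger_gap: 0.002
finger_force: 0.0
0.0021254036952257
```

View pics/w3.png

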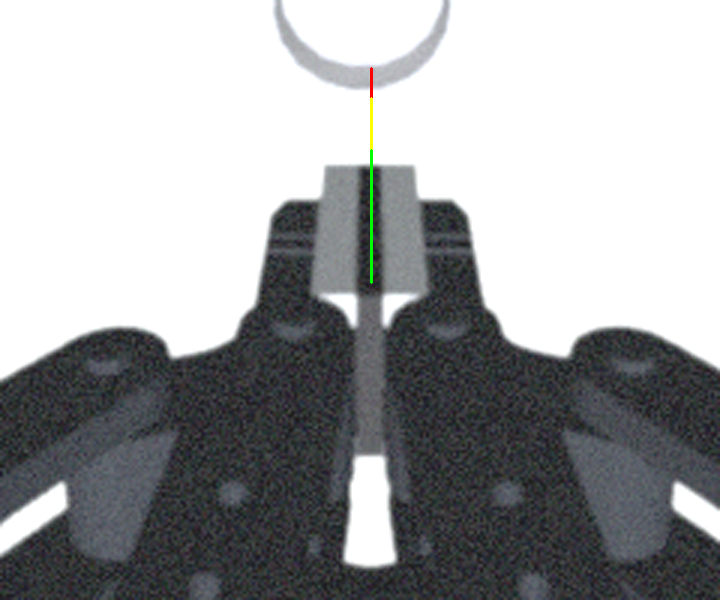

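The pad tips show at crop row 165, well short of the nominal tip line that ends near row 68. By this the tips sit about 20 mm behind the TCP instead of 14 mm ahead, which explains the miss. I'll calibrate by touching the bench beside the dish, in small steps.

```bash
python3 -m pendant '[[[0,1,0],[0,0,0],0],[[0,1,0],[0,0,0],0],[[0,0,1],[0,0,0],0],[[0,0,1],[0,0,0],0],[[0,0,1],[0,0,0],0],[[0,0,0.1],[0,0,0],0],[[0,0,0.1],[0,0,0],0],[[0,0,0],[0,0,0],0]]'
```

```text
time_s: 6.7
position: [0.3478, -0.3693, 0.0117]
tcp_rot: [[1.0, -0.001, 0.001], [-0.001, -1.0, -0.001], [0.001, 0.001, -1.0]]
force: [-0.5, 0.8, 0.6]
finger_gap: -0.002
finger_force: 0.0
```

```bash
python3 -m pendant '[[[0,0,0.05],[0,0,0],0],[[0,0,0.05],[0,0,0],0],[[0,0,0],[0,0,0],0]]'
```

```text
time_s: 7.0
position: [0.3475, -0.3691, 0.0083]
tcp_rot: [[1.0, -0.001, 0.001], [-0.001, -1.0, -0.0], [0.001, 0.0, -1.0]]
force: [0.2, 1.0, 0.9]
finger_gap: 0.002
finger_force: 0.0
```

```bash
python3 -m pendant '[[[0,0,0.05],[0,0,0],0],[[0,0,0.05],[0,0,0],0],[[0,0,0.05],[0,0,0],0],[[0,0,0],[0,0,0],0]]'
```

```text
time_s: 7.4
position: [0.3471, -0.3688, 0.0031]
tcp_rot: [[1.0, -0.001, -0.0], [-0.001, -1.0, 0.0], [-0.0, -0.0, -1.0]]
force: [0.8, 0.2, 0.0]
finger_gap: 0.003
finger_force: 0.0
```

There is no contact even at TCP z = 3 mm, so the tips are indeed short. Continuing down.

```bash
python3 -m pendant '[[[0,0,0.1],[0,0,0],0],[[0,0,0.1],[0,0,0],0],[[0,0,0.1],[0,0,0],0],[[0,0,0.1],[0,0,0],0],[[0,0,0],[0,0,0],0]]'
```

```text
time_s: 7.9
position: [0.3471, -0.3688, -0.0092]
tcp_rot: [[1.0, -0.001, -0.001], [-0.001, -1.0, 0.001], [-0.001, -0.001, -1.0]]
force: [-0.7, -0.0, -0.2]
finger_gap: -0.004
finger_force: 0.0
```

```bash
python3 -m pendant '[[[0,0,0.05],[0,0,0],0],[[0,0,0.05],[0,0,0],0],[[0,0,0.05],[0,0,0],0],[[0,0,0],[0,0,0],0]]'
```

```text
time_s: 8.3
position: [0.3472, -0.3689, -0.0133]
tcp_rot: [[1.0, -0.001, -0.0], [-0.001, -1.0, 0.0], [-0.0, -0.0, -1.0]]
force: [0.4, 0.0, -0.0]
finger_gap: 0.003
finger_force: 0.0
```

```bash
python3 -m pendant '[[[0,0,0.05],[0,0,0],0],[[0,0,0.05],[0,0,0],0],[[0,0,0],[0,0,0],0]]'
```

```text
time_s: 8.6
position: [0.3472, -0.3689, -0.0164]
tcp_rot: [[1.0, -0.001, -0.0], [-0.001, -1.0, 0.0], [-0.0, -0.0, -1.0]]
force: [-0.9, -0.1, 0.2]
finger_gap: 0.001
finger_force: 0.0
```

```bash
python3 -m pendant '[[[0,0,0.05],[0,0,0],0],[[0,0,0.05],[0,0,0],0],[[0,0,0],[0,0,0],0]]'
```

```text
time_s: 8.9
position: [0.3472, -0.3689, -0.0194]
tcp_rot: [[1.0, -0.001, -0.0], [-0.001, -1.0, 0.0], [-0.0, -0.0, -1.0]]
force: [-0.5, -0.1, -0.1]
finger_gap: -0.005
finger_force: 0.0
```

```bash
python3 -m pendant '[[[0,0,0.05],[0,0,0],0],[[0,0,0.03],[0,0,0],0],[[0,0,0],[0,0,0],0]]'
```

```text
time_s: 9.2
position: [0.3473, -0.369, -0.0215]
tcp_rot: [[1.0, -0.001, 0.0], [-0.001, -1.0, 0.0], [0.0, -0.0, -1.0]]
force: [-0.5, 0.6, 3.3]
finger_gap: -0.005
finger_force: 1.8
```

The bench is touched at TCP z = -21 mm. So the tips (shut) are 21 mm behind the TCP, and every grasp height moves down 35 mm. Retrying the dish.

```bash
python3 -m pendant '[[[0,0,-1],[0,0,0],0],[[0,0,-1],[0,0,0],1],[[0,-1,0],[0,0,0],1],[[0,-1,0],[0,0,0],1],[[0,0,0],[0,0,0],1],[[0,0,0],[0,0,0],1],[[0,0,0],[0,0,0],1],[[0,0,1],[0,0,0],1],[[0,0,0.6],[0,0,0],1],[[0,0,0.28],[0,0,0],1],[[0,0,0],[0,0,0],1],[[0,0,0],[0,0,0],0],[[0,0,0],[0,0,0],0],[[0,0,0],[0,0,0],0],[[0,0,0],[0,0,0],0],[[0,0,0],[0,0,0],0]]'
```

```text
time_s: 10.8
position: [0.3478, -0.3094, -0.0167]
tcp_rot: [[1.0, -0.002, 0.001], [-0.002, -1.0, -0.001], [0.001, 0.001, -1.0]]
force: [-4.2, 3.4, 22.1]
finger_gap: 0.539
finger_force: 58.1
```

Gripped at a gap of 0.54. Lifting and checking that it holds.

```bash
python3 -m pendant '[[[0,0,-0.3],[0,0,0],0],[[0,0,-0.5],[0,0,0],0],[[0,0,-1],[0,0,0],0],[[0,0,-1],[0,0,0],0],[[0,0,-1],[0,0,0],0],[[0,0,-1],[0,0,0],0],[[0,0,-1],[0,0,0],0],[[0,0,-0.5],[0,0,0],0],[[0,0,0],[0,0,0],0]]'
```

```text
time_s: 11.7
position: [0.3483, -0.3097, 0.1738]
tcp_rot: [[1.0, -0.001, 0.004], [-0.001, -1.0, -0.003], [0.004, 0.003, -1.0]]
force: [-0.2, 0.6, -1.0]
finger_gap: 0.548
finger_force: 61.8
```

```bash
python3 -m pendant '[[[0.5,-0.8,0],[0,0,0],0],[[0.6,-1,0],[0,0,0],0],[[0.6,-1,0],[0,0,0],0],[[0.6,-1,0],[0,0,0],0],[[0.6,-1,0],[0,0,0],0],[[0.6,-1,0],[0,0,0],0],[[0.6,-1,0],[0,0,0],0],[[0.6,-1,0],[0,0,0],0],[[0.6,-1,0],[0,0,0],0],[[0.6,-1,0],[0,0,0],0],[[0.6,-1,0],[0,0,0],0],[[0.6,-1,0],[0,0,0],0],[[0.6,-1,0],[0,0,0],0],[[0.6,-1,0],[0,0,0],0],[[0.6,-1,0],[0,0,0],0],[[0.5,-0.5,0],[0,0,0],0],[[0,0,0],[0,0,0],0],[[0,0,0],[0,0,0],0]]'
python3 - <<'E'
from h import *
np.set_printoptions(precision=3,suppress=True)
s=bot.get_state(); c=cam("wrist",s); im=bot.grab_frame("wrist"); save(cv2.convertScaleAbs(im,alpha=1.6,beta=10),"w4.png")
print(s["joints"])
for q in("balance","dish","stirrer"): print(q,[(x["pixel"],x["p"],onz(c,x["pixel"],0)) for x in bot.place_of(q,"wrist")])
E
```

```text
time_s: 13.5
position: [0.6294, 0.1497, 0.1701]
tcp_rot: [[1.0, -0.001, -0.001], [-0.001, -1.0, -0.0], [-0.001, 0.0, -1.0]]
force: [0.1, -0.4, 0.2]
finger_gap: 0.542
finger_force: 61.8
[-0.088  0.437 -0.325  1.692  0.157  1.04  -2.035]
balance [([329.5, 171.0], 0.9, array([0.633, 0.144, 0.   ]))]
dish [([322.7, 272.6], 0.73, array([0.526, 0.15 , 0.   ]))]
stirrer [([633.1, 165.6], 0.91, array([ 0.639, -0.143,  0.   ]))]
```

View pics/w4.png

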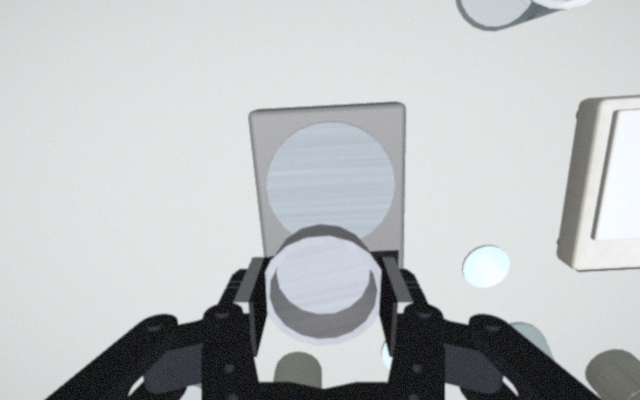

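The dish is held upright at (325,275). The pan ellipse spans columns 266–395 and rows 122–242. I'll work out the pan centre at plate height and refine the cross.

Run:
```python
from h import *
from scipy.optimize import least_squares
np.set_printoptions(precision=4,suppress=True)
s=bot.get_state(); c=cam("wrist",s)
L=[onz(c,(266,182),.045),onz(c,(395,182),.045),onz(c,(331,122),.045),onz(c,(331,242),.045)]
print(L,np.linalg.norm(L[0]-L[1]),np.linalg.norm(L[2]-L[3]),"ctr",(L[0]+L[1])[1]/2,(L[2]+L[3])[0]/2)
t=cam("top");sd=cam("side")
# top image pan extents
im=cv2.imread("pics/top1.png");
for z in (.045,): print("cross",onz(t,(389.5,152.5),z),onz(sd,(304.5,149),z),"pan",onz(t,(254.5,161),z),onz(sd,(300,234),z))
im=cv2.imread("pics/w4.png"); cs=[]
dc=[proj(c,(0.6294,0.1497,z)) for z in (.2,.18)]; print(dc)
```

```text
[array([0.6344, 0.1963, 0.045 ]), array([0.6343, 0.0891, 0.045 ]), array([0.6832, 0.1426, 0.045 ]), array([0.5801, 0.142 , 0.045 ])] 0.10726879506381935 0.10302811185300151 ctr 0.1427144538579868 0.6316372437372418
cross [ 0.6389 -0.1437  0.045 ] [ 0.6351 -0.1397  0.045 ] pan [0.6277 0.1427 0.045 ] [0.6257 0.1438 0.045 ]
[array([321.503 , 283.3824]), array([321.6406, 261.7404])]
```

Pan centre is (0.630, 0.143) and stirrer centre (0.637, -0.142). They are 285 mm apart, which matches the text. Lowering the dish.

```bash
python3 -m pendant '[[[0,0.22,1],[0,0,0],0],[[0,0,1],[0,0,0],0],[[0,0,1],[0,0,0],0],[[0,0,0.8],[0,0,0],0],[[0,0,0.5],[0,0,0],0],[[0,0,0.25],[0,0,0],0],[[0,0,0.08],[0,0,0],0],[[0,0,0],[0,0,0],0],[[0,0,0],[0,0,0],0]]'
```

```text
time_s: 14.6
position: [0.6306, 0.1432, 0.0332]
tcp_rot: [[1.0, -0.001, 0.001], [-0.001, -1.0, 0.0], [0.001, -0.0, -1.0]]
force: [-0.9, 0.1, -0.5]
finger_gap: 0.542
finger_force: 61.8
```

```bash
python3 -m pendant '[[[0,0,0.05],[0,0,0],0],[[0,0,0.05],[0,0,0],0],[[0,0,0],[0,0,0],0]]'
```

```text
time_s: 14.9
position: [0.6299, 0.143, 0.0292]
tcp_rot: [[1.0, -0.001, 0.0], [-0.001, -1.0, 0.0], [0.0, -0.0, -1.0]]
force: [0.1, 0.5, -0.3]
finger_gap: 0.541
finger_force: 61.8
```

Release, lift, and turn the tool a quarter turn, so that the last joint stays away from its limit.

```bash
python3 -m pendant '[[[0,0,0.04],[0,0,0],0],[[0,0,0],[0,0,0],0.75],[[0,0,0],[0,0,0],0.75],[[0,0,0],[0,0,0],0.75],[[0,0,-0.4],[0,0,0],0.75],[[0,0,-1],[0,0,0],1],[[0,0,-1],[0,0,-0.9],1],[[0,0,-1],[0,0,-1],1],[[0,0,-0.6],[0,0,-1],1],[[0,0,0],[0,0,-1],1],[[0,0,0],[0,0,-1],1],[[0,0,0],[0,0,-1],1],[[0,0,0],[0,0,-1],1],[[0,0,0],[0,0,-1],1],[[0,0,0],[0,0,-1],1],[[0,0,0],[0,0,-1],1],[[0,0,0],[0,0,-1],1],[[0,0,0],[0,0,-1],1],[[0,0,0],[0,0,-1],1],[[0,0,0],[0,0,-1],1]]'
```

```text
time_s: 16.9
position: [0.63, 0.143, 0.1489]
tcp_rot: [[0.177, 0.984, 0.001], [0.984, -0.177, -0.0], [-0.0, 0.001, -1.0]]
force: [-0.5, 0.8, 0.3]
finger_gap: 1.0
finger_force: 0.0
```

```bash
python3 -m pendant '[[[0,0,0],[0,0,-1],1],[[0,0,0],[0,0,-0.8],1],[[0.55,-0.9,0],[0,0,0],1],[[0.55,-0.9,0],[0,0,0],1],[[0.55,-0.9,0],[0,0,0],1],[[0.55,-0.9,0],[0,0,0],1],[[0.55,-0.9,0],[0,0,0],1],[[0.55,-0.9,0],[0,0,0],1],[[0.55,-0.9,0],[0,0,0],1],[[0.55,-0.9,0],[0,0,0],1],[[0.5,-0.9,0],[0,0,0],1],[[0.5,-0.9,0],[0,0,0],1],[[0,0,0],[0,0,0],1],[[0,0,0],[0,0,0],1]]'
python3 - <<'E'
from h import *
np.set_printoptions(precision=3,suppress=True)
s=bot.get_state(); c=cam("wrist",s); im=bot.grab_frame("wrist"); save(cv2.convertScaleAbs(im,alpha=1.6,beta=10),"w5.png")
print(s["joints"],s["position"])
for q in("beaker","wash_bottle"): print(q,[(x["pixel"],x["p"],onz(c,x["pixel"],0)) for x in bot.place_of(q,"wrist")])
bot.grab_frame("top");t=cam("top")
for q in("dish","balance"): print(q,[(x["pixel"],x["p"],onz(t,x["pixel"],.045*(q=="dish"))) for x in bot.place_of(q,"top")])
E
```

```text
time_s: 18.3
position: [0.3603, 0.3058, 0.1487]
tcp_rot: [[0.001, 1.0, 0.001], [1.0, -0.001, -0.0], [-0.0, 0.001, -1.0]]
force: [0.6, -0.5, 0.4]
finger_gap: 0.994
finger_force: 0.0
[-0.099  0.259 -0.835  2.071  0.245  0.908 -1.071] [0.36  0.306 0.149]
beaker [([322.5, 177.7], 0.62, array([0.361, 0.309, 0.   ]))]
wash_bottle [([359.8, 306.9], 0.92, array([0.398, 0.176, 0.   ]))]
dish [([253.5, 160.0], 0.89, array([0.63 , 0.145, 0.045]))]
balance [([257.1, 166.9], 0.82, array([0.623, 0.146, 0.   ]))]
```

View pics/w5.png

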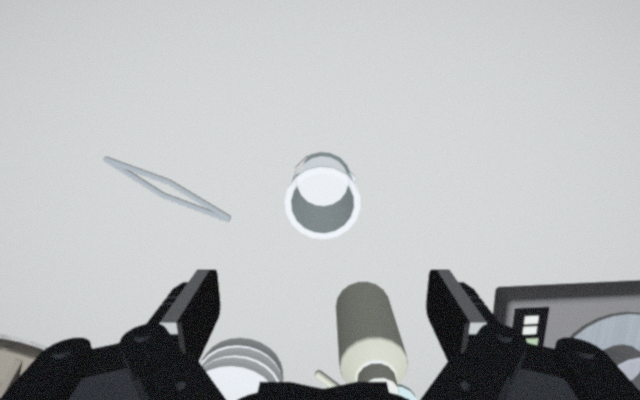

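The beaker sits centred under the tool, its rim at (322,202), and the dish is on the pan at (0.630, 0.145), 2 mm off. Grasping the beaker.

```bash
python3 -m pendant '[[[0.1,0,1],[0,0,0],1],[[0,0,1],[0,0,0],1],[[0,0,1],[0,0,0],1],[[0,0,1],[0,0,0],1],[[0,0,0.6],[0,0,0],1],[[0,0,0.3],[0,0,0],1],[[0,0,0],[0,0,0],1],[[0,0,0],[0,0,0],0],[[0,0,0],[0,0,0],0],[[0,0,0],[0,0,0],0],[[0,0,0],[0,0,0],0],[[0,0,0],[0,0,0],0]]'
```

```text
time_s: 19.8
position: [0.361, 0.309, 0.0022]
tcp_rot: [[0.003, 1.0, 0.002], [1.0, -0.003, 0.001], [0.001, 0.002, -1.0]]
force: [-2.1, -1.7, 14.8]
finger_gap: 0.598
finger_force: 60.0
```

```bash
python3 -m pendant '[[[0,0,-0.3],[0,0,0],0],[[0,0,-0.7],[0,0,0],0],[[0,0,-1],[0,0,0],0],[[0,0,-1],[0,0,0],0],[[0,0,-1],[0,0,0],0],[[0,0,-0.7],[0,0,0],0],[[0,0,-0.3],[0,0,0],0],[[0,0,0],[0,0,0],0]]'
```

```text
time_s: 20.6
position: [0.3609, 0.3088, 0.1521]
tcp_rot: [[0.003, 1.0, 0.002], [1.0, -0.003, 0.001], [0.001, 0.002, -1.0]]
force: [0.2, -0.5, -0.1]
finger_gap: 0.601
finger_force: 62.5
```

```bash
python3 -m pendant '[[[-0.5,0.3,0],[0,0,0],0],[[-1,0.6,0],[0,0,0],0],[[-1,0.6,0],[0,0,0],0],[[-1,0.6,0],[0,0,0],0],[[-1,0.6,0],[0,0,0],0],[[-1,0.6,0],[0,0,0],0],[[-1,0.6,0],[0,0,0],0],[[-1,0.6,0],[0,0,0],0],[[-1,0.6,0],[0,0,0],0],[[-1,0.6,0],[0,0,0],0],[[-1,0.6,0],[0,0,0],0],[[-1,0.6,0],[0,0,0],0],[[-1,0.6,0],[0,0,0],0],[[-1,0.6,0],[0,0,0],0],[[-1,0.6,0],[0,0,0],0],[[-0.53,0.5,0],[0,0,0],0],[[0,0,0],[0,0,0],0],[[0,0,0],[0,0,0],0]]'
python3 - <<'E'
from h import *
np.set_printoptions(precision=3,suppress=True)
s=bot.get_state(); c=cam("wrist",s); im=bot.grab_frame("wrist"); save(cv2.convertScaleAbs(im,alpha=1.6,beta=10),"w6.png")
print(s["joints"],s["position"])
E
```

```text
time_s: 22.4
position: [0.6346, -0.1424, 0.1492]
tcp_rot: [[0.002, 1.0, -0.002], [1.0, -0.002, 0.001], [0.001, -0.002, -1.0]]
force: [-1.4, 0.5, -1.4]
finger_gap: 0.601
finger_force: 62.5
[ 0.544  0.504 -0.572  1.689  0.307  1.042 -0.131] [ 0.635 -0.142  0.149]
```

View pics/w6.png

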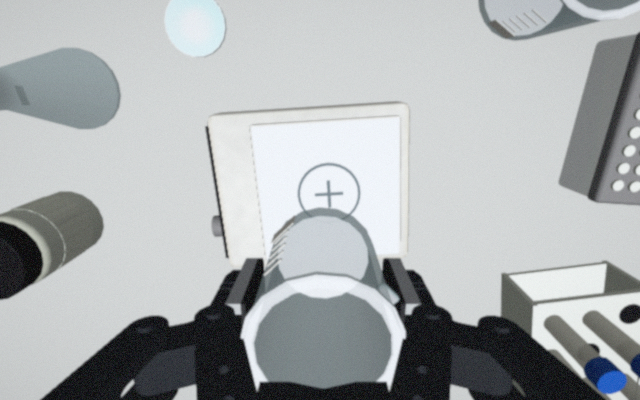

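The beaker is held straight, its base near (322,250), and the cross shows at (329,193).

Run:
```python
from h import *
np.set_printoptions(precision=4,suppress=True)
s=bot.get_state(); c=cam("wrist",s); x=onz(c,(329,193),.045); print(x, onz(c,(322.5,203.5),.147) , proj(c,(s["position"][0],s["position"][1],.147)))
d=x-s["position"]; print("tool x,y units",d[1]/.03,d[0]/.03)
```

```text
[ 0.6394 -0.1399  0.045 ] [ 0.6347 -0.1162  0.147 ] [322.2637 251.7394]
tool x,y units 0.06458540242890165 0.16318390565073226
```

```bash
python3 -m pendant '[[[0.05,0.13,0.5],[0,0,0],0],[[0,0,1],[0,0,0],0],[[0,0,0.8],[0,0,0],0],[[0,0,0.5],[0,0,0],0],[[0,0,0.3],[0,0,0],0],[[0,0,0.1],[0,0,0],0],[[0,0,0],[0,0,0],0],[[0,0,0],[0,0,0],0]]'
```

```text
time_s: 23.25
position: [0.6398, -0.1414, 0.0559]
tcp_rot: [[0.002, 1.0, 0.001], [1.0, -0.002, -0.0], [-0.0, 0.001, -1.0]]
force: [0.3, 0.1, 0.1]
finger_gap: 0.599
finger_force: 62.5
```

```bash
python3 -m pendant '[[[0,0,0.1],[0,0,0],0],[[0,0,0.1],[0,0,0],0],[[0,0,0.05],[0,0,0],0],[[0,0,0],[0,0,0],0],[[0,0,0],[0,0,0],0]]'
```

```text
time_s: 23.75
position: [0.6392, -0.1414, 0.0474]
tcp_rot: [[0.002, 1.0, 0.0], [1.0, -0.002, 0.0], [0.0, 0.0, -1.0]]
force: [0.0, -0.5, -1.1]
finger_gap: 0.599
finger_force: 62.6
```

```bash
python3 -m pendant '[[[0,0,0.02],[0,0,0],0],[[0,0,0],[0,0,0],1],[[0,0,0],[0,0,0],1],[[0,0,0],[0,0,0],1],[[0,0,0],[0,0,0],1],[[0,0,-0.5],[0,0,0],1],[[0,0,-1],[0,0,0],1],[[0,0,-1],[0,0,0],1],[[0,0,-1],[0,0,0],1],[[0.5,-0.5,0],[0,0,0],1],[[0.85,-0.9,0],[0,0,0],1],[[0.85,-0.9,0],[0,0,0],1],[[0.85,-0.9,0],[0,0,0],1],[[0.85,-0.9,0],[0,0,0],1],[[0.85,-0.9,0],[0,0,0],1],[[0.85,-0.9,0],[0,0,0],1],[[0.85,-0.9,0],[0,0,0],1],[[0,0,0],[0,0,0],1],[[0,0,0],[0,0,0],1]]'
python3 - <<'E'
from h import *
np.set_printoptions(precision=3,suppress=True)
s=bot.get_state(); c=cam("wrist",s); im=bot.grab_frame("wrist"); print(s["position"])
for r in bot.regions_of("watch_glass","wrist"):
    m=r["region"].astype(np.uint8); ys,xs=np.nonzero(m)
    p=[onz(c,q,.008) for q in ((xs.min()-.5,ys.mean()),(xs.max()+.5,ys.mean()),(xs.mean(),ys.min()-.5),(xs.mean(),ys.max()+.5))]
    print(r["p"],r["pixel"],np.linalg.norm(p[0]-p[1]),np.linalg.norm(p[2]-p[3]),"ctr",(p[0]+p[1])[:2]/2,(p[2]+p[3])[:2]/2)
bot.grab_frame("top");t=cam("top")
for q in("beaker",): print(q,[(x["pixel"],x["p"],onz(t,x["pixel"],.045)) for x in bot.place_of(q,"top")])
E
```

```text
time_s: 25.65
position: [0.4358, 0.0529, 0.1529]
tcp_rot: [[0.001, 1.0, 0.002], [1.0, -0.001, -0.001], [-0.001, 0.002, -1.0]]
force: [0.2, -0.6, -0.4]
finger_gap: 1.007
finger_force: 0.0
[0.436 0.053 0.153]
0.78 [426.1, 250.7] 0.04807512822502914 0.04770658023394485 ctr [ 0.535 -0.013] [ 0.534 -0.014]
0.66 [232.3, 307.4] 0.032753649688822585 0.04828227654032526 ctr [ 0.347 -0.074] [ 0.347 -0.073]
beaker [([389.4, 154.4], 0.66, array([ 0.635, -0.143,  0.045]))]
```

Run:
```python
from h import *
s=bot.get_state(); c=cam("wrist",s); im=cv2.convertScaleAbs(bot.grab_frame("wrist"),alpha=1.7,beta=10)
im=cv2.resize(im[90:290,170:470],None,fx=2.6,fy=2.6,interpolation=cv2.INTER_CUBIC)
P=[((proj(c,(.4358+.031*np.cos(a),.0529+.031*np.sin(a),.008))-[170,90])*2.6).astype(int) for a in np.linspace(0,6.283,60)]
for p in P: cv2.circle(im,tuple(map(int,p)),1,(255,0,0),-1)
save(im,"w7.png")
```

```text
(no output)
```

View pics/w7.png

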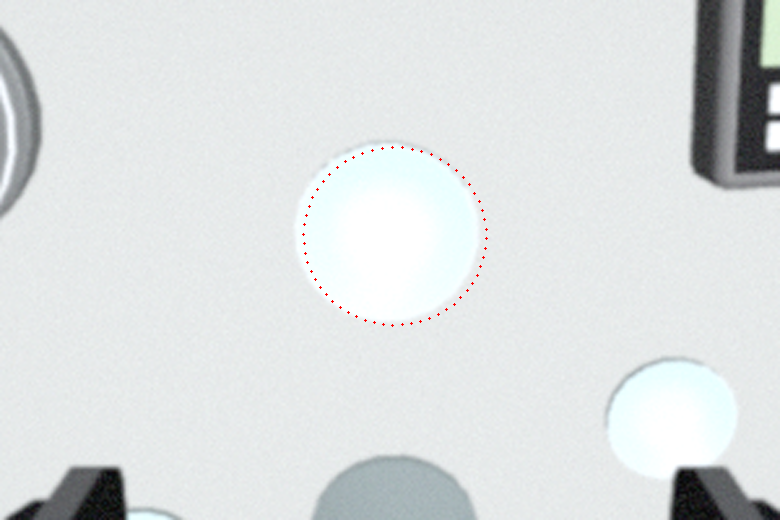

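The watch glass shows about 3 mm to the left of the overlaid circle, so its centre is near (0.433, 0.054). Correcting and descending.

```bash
python3 -m pendant '[[[0.1,-0.09,1],[0,0,0],1],[[0,0,1],[0,0,0],1],[[0,0,1],[0,0,0],1],[[0,0,1],[0,0,0],1],[[0,0,0.8],[0,0,0],1],[[0,0,0.5],[0,0,0],1],[[0,0,0.3],[0,0,0],1],[[0,0,0],[0,0,0],1],[[0,0,0],[0,0,0],1]]'
```

```text
time_s: 26.8
position: [0.4333, 0.0556, -0.0158]
tcp_rot: [[0.002, 1.0, 0.0], [1.0, -0.002, 0.0], [0.0, 0.0, -1.0]]
force: [0.1, -0.1, -0.5]
finger_gap: 0.996
finger_force: 0.0
```

```bash
python3 -m pendant '[[[0,0,0.15],[0,0,0],1],[[0,0,0.1],[0,0,0],1],[[0,0,0],[0,0,0],1],[[0,0,0],[0,0,0],0.8],[[0,0,0],[0,0,0],0.76],[[0,0,0],[0,0,0],0.7],[[0,0,0],[0,0,0],0.5],[[0,0,0],[0,0,0],0.5],[[0,0,0],[0,0,0],0.5]]'
```

```text
time_s: 27.7
position: [0.4332, 0.0556, -0.0229]
tcp_rot: [[0.002, 1.0, 0.001], [1.0, -0.002, -0.001], [-0.001, 0.001, -1.0]]
force: [-5.4, -0.2, 25.8]
finger_gap: 0.686
finger_force: 58.6
```

Gripped at 0.686. Lifting a little and checking that it hangs level.

```bash
python3 -m pendant '[[[0,0,-0.2],[0,0,0],0.3],[[0,0,-0.4],[0,0,0],0.3],[[0,0,-0.4],[0,0,0],0.3],[[0,0,0],[0,0,0],0.3]]'
python3 - <<'E'
from h import *
s=bot.get_state(); c=cam("wrist",s); im=cv2.convertScaleAbs(bot.grab_frame("wrist"),alpha=1.7,beta=10)
im=cv2.resize(im[150:350,170:470],None,fx=2.6,fy=2.6,interpolation=cv2.INTER_CUBIC)
save(im,"w8.png"); print(s["finger_gap"],s["finger_force"],proj(c,(s["position"][0],s["position"][1],.04)))
E
```

```text
time_s: 28.1
position: [0.434, 0.0556, 0.0081]
tcp_rot: [[0.002, 1.0, 0.003], [1.0, -0.002, 0.0], [0.0, 0.003, -1.0]]
force: [-0.4, 0.6, -0.7]
finger_gap: 0.683
finger_force: 64.1
0.683292814268614 64.09468834142899 [322.34242353 287.61191257]
```

View pics/w8.png

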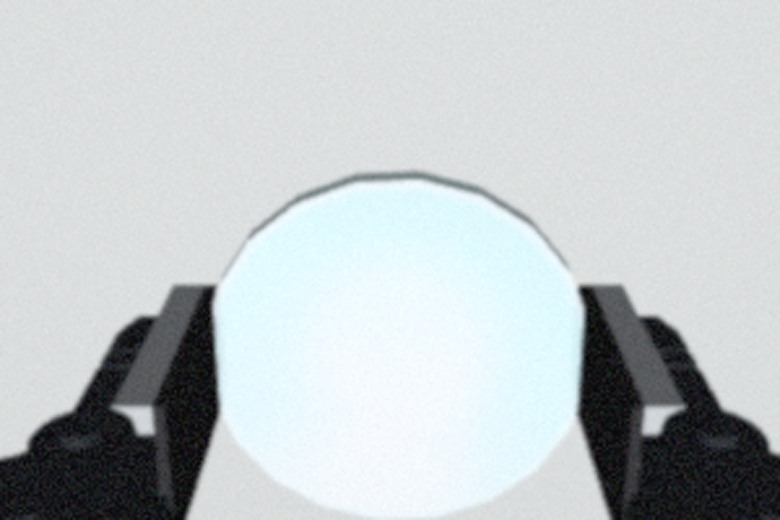

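The watch glass hangs level at the pad tips, its rim centre near picture pixel (323,284). Carrying it to the beaker, then I'll check the beaker's rim from above.

```bash
python3 -m pendant '[[[0,0,-0.6],[0,0,0],0.3],[[0,0,-1],[0,0,0],0.3],[[0,0,-1],[0,0,0],0.3],[[0,0,-1],[0,0,0],0.3],[[0,0,-0.8],[0,0,0],0.3],[[-0.4,0.45,0],[0,0,0],0.3],[[-0.8,0.8,0],[0,0,0],0.3],[[-0.8,0.8,0],[0,0,0],0.3],[[-0.8,0.8,0],[0,0,0],0.3],[[-0.8,0.8,0],[0,0,0],0.3],[[-0.8,0.8,0],[0,0,0],0.3],[[-0.8,0.8,0],[0,0,0],0.3],[[-0.8,0.8,0],[0,0,0],0.3],[[-0.4,0.6,0],[0,0,0],0.3],[[-0.2,0.2,0],[0,0,0],0.3],[[0,0,0],[0,0,0],0.3],[[0,0,0],[0,0,0],0.3]]'
python3 - <<'E'
from h import *
np.set_printoptions(precision=4,suppress=True)
s=bot.get_state(); c=cam("wrist",s); im=cv2.convertScaleAbs(bot.grab_frame("wrist"),alpha=1.7,beta=10); x,y,z=s["position"]
for (X,Y,Z,r,col) in ((.6392,-.1414,.115,.026,(255,0,0)),(.6392,-.1414,.045,.026,(0,160,0)),(x,y,z+.031,.031,(0,0,255))):
    for a in np.linspace(0,6.283,50): cv2.circle(im,tuple(map(int,np.round(proj(c,(X+r*np.cos(a),Y+r*np.sin(a),Z))))),0,col,-1)
save(cv2.resize(im[110:310,170:470],None,fx=2.6,fy=2.6,interpolation=cv2.INTER_CUBIC),"w9.png")
E
```

```text
time_s: 29.85
position: [0.6372, -0.1421, 0.1377]
tcp_rot: [[0.001, 1.0, -0.001], [1.0, -0.001, 0.0], [0.0, -0.001, -1.0]]
force: [-0.7, 0.1, 1.3]
finger_gap: 0.682
finger_force: 64.3
```

View pics/w9.png

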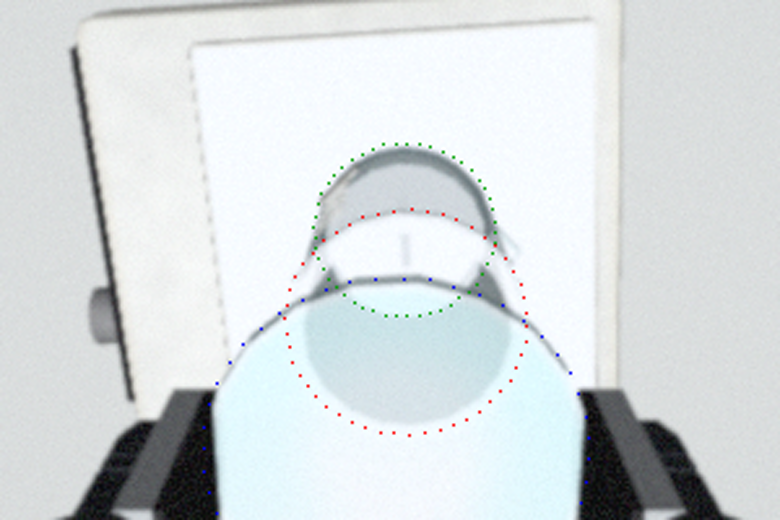

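The overlays fit: the beaker's rim and base and the watch-glass edge all match their predicted circles within about 2 mm. Lowering.

```bash
python3 -m pendant '[[[0.02,0.07,0.4],[0,0,0],0.3],[[0,0,0.5],[0,0,0],0.3],[[0,0,0.3],[0,0,0],0.3],[[0,0,0.15],[0,0,0],0.3],[[0,0,0.1],[0,0,0],0.3],[[0,0,0],[0,0,0],0.3],[[0,0,0],[0,0,0],0.3]]'
```

```text
time_s: 30.6
position: [0.6404, -0.1422, 0.0952]
tcp_rot: [[0.002, 1.0, 0.0], [1.0, -0.002, 0.0], [0.0, 0.0, -1.0]]
force: [-0.1, 0.5, -1.6]
finger_gap: 0.683
finger_force: 64.3
```

```bash
python3 -m pendant '[[[0,0,0.1],[0,0,0],0.3],[[0,0,0.05],[0,0,0],0.3],[[0,0,0],[0,0,0],0.3],[[0,0,0],[0,0,0],0.3]]'
```

```text
time_s: 31.0
position: [0.6401, -0.1423, 0.0904]
tcp_rot: [[0.002, 1.0, 0.0], [1.0, -0.002, 0.0], [0.0, 0.0, -1.0]]
force: [-0.0, 0.1, -0.6]
finger_gap: 0.684
finger_force: 64.3
```

```bash
python3 -m pendant '[[[0,0,0.03],[0,0,0],0.3],[[0,0,0],[0,0,0],0.3],[[0,0,0],[0,0,0],0.3]]'
```

```text
time_s: 31.3
position: [0.6401, -0.1422, 0.0894]
tcp_rot: [[0.002, 1.0, -0.0], [1.0, -0.002, 0.0], [0.0, -0.0, -1.0]]
force: [-0.6, 0.3, -0.6]
finger_gap: 0.679
finger_force: 64.3
```

```bash
python3 -m pendant '[[[0,0,0.02],[0,0,0],0.3],[[0,0,0],[0,0,0],0.75],[[0,0,0],[0,0,0],0.85],[[0,0,0],[0,0,0],1],[[0,0,0],[0,0,0],1],[[0,0,-0.3],[0,0,0],1],[[0,0,-0.7],[0,0,0],1],[[0,0,-1],[0,0,0],1],[[0,-0.5,-0.3],[0,0,0],1],[[-0.15,-1,0],[0,0,0],1],[[-0.15,-1,0],[0,0,0],1],[[-0.15,-1,0],[0,0,0],1],[[-0.15,-1,0],[0,0,0],1],[[-0.15,-1,0],[0,0,0],1],[[-0.15,-1,0],[0,0,0],1],[[-0.15,-1,0],[0,0,0],1],[[-0.2,-0.37,0],[0,0,0],1],[[0,0,0],[0,0,0],1],[[0,0,0],[0,0,0],1]]'
python3 - <<'E'
from h import *
np.set_printoptions(precision=3,suppress=True)
s=bot.get_state(); c=cam("wrist",s); im=bot.grab_frame("wrist"); print(s["position"],s["joints"])
for q in("jar","flask"): print(q,[(x["pixel"],x["p"],onz(c,x["pixel"],0)) for x in bot.place_of(q,"wrist")])
t=bot.grab_frame("top"); save(cv2.resize(t[60:320,150:500],None,fx=2.2,fy=2.2,interpolation=cv2.INTER_CUBIC),"top2.png")
E
```

```text
time_s: 33.2
position: [0.4046, -0.1794, 0.1585]
tcp_rot: [[0.002, 1.0, 0.001], [1.0, -0.002, -0.001], [-0.001, 0.001, -1.0]]
force: [0.3, 0.6, 0.8]
finger_gap: 0.999
finger_force: 0.0
[ 0.405 -0.179  0.159] [ 0.876  0.153 -0.648  2.128  0.119  0.893  0.156]
jar [([317.5, 179.1], 0.68, array([ 0.4 , -0.18,  0.  ]))]
flask [([359.3, 42.3], 0.57, array([ 0.435, -0.064,  0.   ]))]
```

View pics/top2.png

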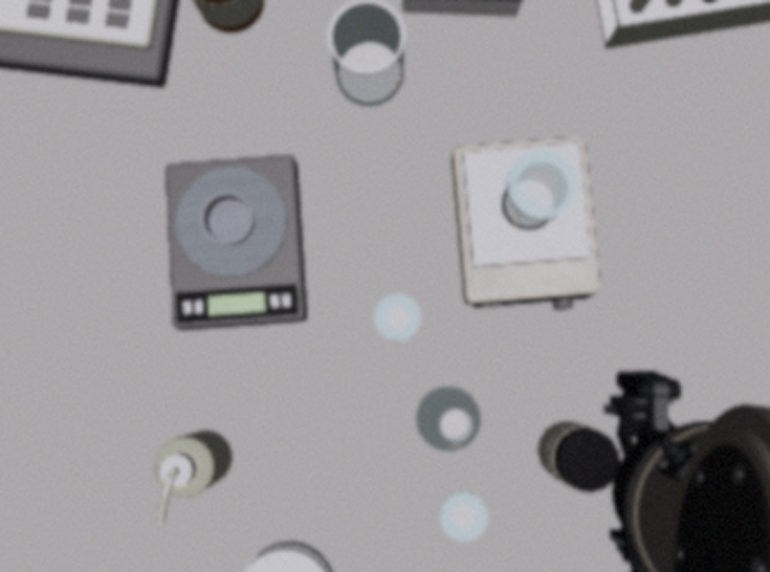

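The picture shows the watch glass covering the beaker on the stirrer, and the dish in the middle of the pan. Now the jar.

```bash
python3 -m pendant '[[[0,-0.1,0.5],[0,0,0],1],[[0,0,1],[0,0,0],1],[[0,0,1],[0,0,0],1],[[0,0,1],[0,0,0],1],[[0,0,0.8],[0,0,0],1],[[0,0,0.4],[0,0,0],1],[[0,0,0.2],[0,0,0],1],[[0,0,0],[0,0,0],1],[[0,0,0],[0,0,0],0],[[0,0,0],[0,0,0],0],[[0,0,0],[0,0,0],0],[[0,0,0],[0,0,0],0],[[0,0,0],[0,0,0],0]]'
```

```text
time_s: 34.7
position: [0.4016, -0.1796, 0.0121]
tcp_rot: [[0.002, 1.0, 0.001], [1.0, -0.002, -0.001], [-0.001, 0.001, -1.0]]
force: [-3.9, 2.5, 17.9]
finger_gap: 0.658
finger_force: 57.7
```

```bash
python3 -m pendant '[[[0,0,-0.3],[0,0,0],0],[[0,0,-0.7],[0,0,0],0],[[0,0,-1],[0,0,0],0],[[0,0,-1],[0,0,0],0],[[0,0,-1],[0,0,0],0],[[0,0,-0.7],[0,0,0],0],[[0.3,0.37,0],[0,0,0],0],[[0.7,0.9,0],[0,0,0],0],[[0.7,0.9,0],[0,0,0],0],[[0.7,0.9,0],[0,0,0],0],[[0.7,0.9,0],[0,0,0],0],[[0.7,0.9,0],[0,0,0],0],[[0.7,0.9,0],[0,0,0],0],[[0.7,0.9,0],[0,0,0],0],[[0.5,0.6,0],[0,0,0],0],[[0.32,0.5,0],[0,0,0],0],[[0,0,0],[0,0,0],0],[[0,0,0],[0,0,0],0]]'
```

```text
time_s: 36.5
position: [0.6341, 0.0008, 0.1522]
tcp_rot: [[0.002, 1.0, -0.0], [1.0, -0.002, 0.0], [0.0, -0.0, -1.0]]
force: [0.3, -0.5, -1.7]
finger_gap: 0.663
finger_force: 62.0
```

```bash
python3 -m pendant '[[[0,0,0.6],[0,0,0],0],[[0,0,1],[0,0,0],0],[[0,0,1],[0,0,0],0],[[0,0,1],[0,0,0],0],[[0,0,0.5],[0,0,0],0],[[0,0,0.3],[0,0,0],0],[[0,0,0.1],[0,0,0],0],[[0,0,0],[0,0,0],0],[[0,0,0],[0,0,0],0]]'
```

```text
time_s: 37.4
position: [0.6351, 0.0009, 0.018]
tcp_rot: [[0.002, 1.0, 0.002], [1.0, -0.002, 0.0], [0.0, 0.002, -1.0]]
force: [-0.5, -0.9, -0.8]
finger_gap: 0.66
finger_force: 62.1
```

```bash
python3 -m pendant '[[[0,0,0.1],[0,0,0],0],[[0,0,0.06],[0,0,0],0],[[0,0,0.02],[0,0,0],0],[[0,0,0],[0,0,0],0],[[0,0,0],[0,0,0],0.85],[[0,0,0],[0,0,0],1],[[0,0,0],[0,0,0],1],[[0,0,0],[0,0,0],1],[[0,0,-0.3],[0,0,0],1],[[0,0,-0.7],[0,0,0],1],[[0,0,-1],[0,0,0],1],[[0,0,-1],[0,0,0],1],[[0,0,-1],[0,0,0],1],[[0,0,-1],[0,0,0],1],[[0,0,0],[0,0,0],1]]'
python3 - <<'E'
from h import *
np.set_printoptions(precision=3,suppress=True)
t=cam("top"); bot.grab_frame("top"); sd=cam("side"); bot.grab_frame("side")
for q,z in(("jar",0),("wash_bottle",0),("beaker",.045),("watch_glass",.112)):
  for n,c in(("top",t),("side",sd)): print(q,n,[(round(x["p"],2),onz(c,x["pixel"],z)) for x in bot.place_of(q,n)[:3]])
E
```

```text
time_s: 38.9
position: [0.6365, 0.0014, 0.1663]
tcp_rot: [[0.002, 1.0, 0.006], [1.0, -0.002, 0.0], [0.0, 0.006, -1.0]]
force: [-0.5, -0.4, -0.4]
finger_gap: 0.997
finger_force: 0.0
jar top []
jar side [(0.7, array([0.64 , 0.008, 0.   ]))]
wash_bottle top [(0.93, array([0.396, 0.178, 0.   ]))]
wash_bottle side [(0.72, array([0.63 , 0.104, 0.   ])), (0.61, array([0.388, 0.169, 0.   ]))]
beaker top []
beaker side [(0.73, array([ 0.625, -0.149,  0.045]))]
watch_glass top []
watch_glass side [(0.79, array([0.539, 0.072, 0.112])), (0.64, array([ 0.648, -0.14 ,  0.112])), (0.56, array([0.355, 0.017, 0.112]))]
```

The jar is down. Turning the tool back a quarter turn for the wash bottle, since its spout points at the robot and I pinch along y.

```bash
python3 -m pendant '[[[0,0,0],[0,0,0.98],1],[[0,0,0],[0,0,0.98],1],[[0,0,0],[0,0,0.98],1],[[0,0,0],[0,0,0.98],1],[[0,0,0],[0,0,0.98],1],[[0,0,0],[0,0,0.98],1],[[0,0,0],[0,0,0.98],1],[[0,0,0],[0,0,0.98],1],[[0,0,0],[0,0,0.98],1],[[0,0,0],[0,0,0.98],1],[[0,0,0],[0,0,0.98],1],[[0,0,0],[0,0,0.98],1],[[0,0,0],[0,0,0.98],1],[[0,0,0],[0,0,0.98],1],[[0,0,0],[0,0,0.98],1],[[0,0,0],[0,0,0.98],1]]'
```

```text
time_s: 41.0
position: [0.6343, 0.001, 0.1612]
tcp_rot: [[1.0, -0.003, -0.0], [-0.003, -1.0, 0.0], [-0.0, -0.0, -1.0]]
force: [0.4, -0.9, -0.0]
finger_gap: 1.0
finger_force: 0.0
```

```bash
python3 -m pendant '[[[-0.5,-0.36,0],[0,0,0],1],[[-0.9,-0.65,0],[0,0,0],1],[[-0.9,-0.65,0],[0,0,0],1],[[-0.9,-0.65,0],[0,0,0],1],[[-0.9,-0.65,0],[0,0,0],1],[[-0.9,-0.65,0],[0,0,0],1],[[-0.9,-0.65,0],[0,0,0],1],[[-0.9,-0.65,0],[0,0,0],1],[[-0.7,-0.5,0],[0,0,0],1],[[-0.5,-0.38,0],[0,0,0],1],[[0,0,0],[0,0,0],1],[[0,0,0],[0,0,0],1]]'
python3 - <<'E'
from h import *
np.set_printoptions(precision=3,suppress=True)
s=bot.get_state(); c=cam("wrist",s); im=bot.grab_frame("wrist"); print(s["position"],s["joints"])
for q in("wash_bottle",): print(q,[(x["pixel"],x["p"],onz(c,x["pixel"],0)) for x in bot.place_of(q,"wrist")])
save(cv2.convertScaleAbs(im,alpha=1.6,beta=10),"w10.png")
E
```

```text
time_s: 42.2
position: [0.3944, 0.1744, 0.1616]
tcp_rot: [[1.0, 0.002, 0.0], [0.002, -1.0, -0.0], [0.0, 0.0, -1.0]]
force: [0.6, 0.6, -0.0]
finger_gap: 1.005
finger_force: 0.0
[0.394 0.174 0.162] [-0.066  0.115 -0.527  2.152  0.075  0.891 -2.206]
wash_bottle [([316.2, 172.6], 0.57, array([0.399, 0.181, 0.   ]))]
```

View pics/w10.png

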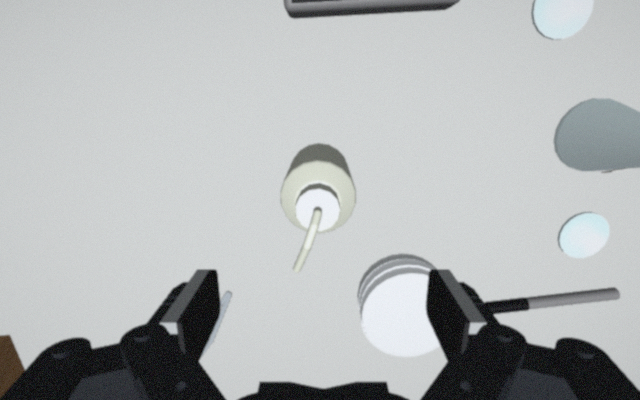

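The bottle stands centred near (318,195) with its spout pointing back at the robot, clear of the fingers. Gripping high on the body, so that the palm stays above the spout.

```bash
python3 -m pendant '[[[0.12,-0.12,0.5],[0,0,0],1],[[0,0,1],[0,0,0],1],[[0,0,1],[0,0,0],1],[[0,0,0.8],[0,0,0],1],[[0,0,0.5],[0,0,0],1],[[0,0,0.3],[0,0,0],1],[[0,0,0],[0,0,0],1],[[0,0,0],[0,0,0],1],[[0,0,0],[0,0,0],0],[[0,0,0],[0,0,0],0],[[0,0,0],[0,0,0],0],[[0,0,0],[0,0,0],0],[[0,0,0],[0,0,0],0]]'
```

```text
time_s: 43.6
position: [0.3985, 0.1781, 0.0395]
tcp_rot: [[1.0, 0.0, 0.002], [0.0, -1.0, 0.0], [0.002, -0.0, -1.0]]
force: [-3.8, -2.5, 20.0]
finger_gap: 0.607
finger_force: 59.1
```

```bash
python3 -m pendant '[[[0,0,-0.3],[0,0,0],0],[[0,0,-0.7],[0,0,0],0],[[0,0,-1],[0,0,0],0],[[0,0,-1],[0,0,0],0],[[0,0,-1],[0,0,0],0],[[0,0,-0.8],[0,0,0],0],[[0,0,-0.3],[0,0,0],0],[[0,0,0],[0,0,0],0]]'
```

```text
time_s: 44.4
position: [0.3984, 0.1781, 0.1924]
tcp_rot: [[1.0, 0.001, 0.002], [0.001, -1.0, 0.001], [0.002, -0.001, -1.0]]
force: [-0.6, 0.6, -2.3]
finger_gap: 0.605
finger_force: 63.4
```

```bash
python3 -m pendant '[[[0.3,0.5,0],[0,0,0],0],[[0.5,0.9,0],[0,0,0],0],[[0.56,1,0],[0,0,0],0],[[0.56,1,0],[0,0,0],0],[[0.56,1,0],[0,0,0],0],[[0.56,1,0],[0,0,0],0],[[0.56,1,0],[0,0,0],0],[[0.56,1,0],[0,0,0],0],[[0.56,1,0],[0,0,0],0],[[0.56,1,0],[0,0,0],0],[[0.56,1,0],[0,0,0],0],[[0.56,1,0],[0,0,0],0],[[0.56,1,0],[0,0,0],0],[[0.56,1,0],[0,0,0],0],[[0.4,0.7,0],[0,0,0],0],[[0.2,0.47,0],[0,0,0],0],[[0,0,0],[0,0,0],0],[[0,0,0],[0,0,0],0]]'
```

```text
time_s: 46.2
position: [0.6412, -0.258, 0.1902]
tcp_rot: [[1.0, 0.001, -0.002], [0.001, -1.0, 0.001], [-0.002, -0.001, -1.0]]
force: [-0.4, 0.9, -1.9]
finger_gap: 0.605
finger_force: 63.3
```

Lower from 0.190 to about 0.045.

```bash
python3 -m pendant '[[[0,0.03,0.6],[0,0,0],0],[[0,0,1],[0,0,0],0],[[0,0,1],[0,0,0],0],[[0,0,1],[0,0,0],0],[[0,0,0.7],[0,0,0],0],[[0,0,0.4],[0,0,0],0],[[0,0,0.1],[0,0,0],0],[[0,0,0],[0,0,0],0],[[0,0,0],[0,0,0],0]]'
```

```text
time_s: 47.1
position: [0.6425, -0.2599, 0.0487]
tcp_rot: [[1.0, 0.001, 0.002], [0.001, -1.0, -0.0], [0.002, 0.0, -1.0]]
force: [-0.2, -0.3, -1.0]
finger_gap: 0.611
finger_force: 63.3
```

```bash
python3 -m pendant '[[[0,0,0.15],[0,0,0],0],[[0,0,0.1],[0,0,0],0],[[0,0,0.04],[0,0,0],0],[[0,0,0],[0,0,0],0],[[0,0,0],[0,0,0],0.8],[[0,0,0],[0,0,0],1],[[0,0,0],[0,0,0],1],[[0,0,0],[0,0,0],1],[[0,0,-0.3],[0,0,0],1],[[0,0,-0.7],[0,0,0],1],[[0,0,-1],[0,0,0],1],[[0,0,-1],[0,0,0],1],[[0,0,-1],[0,0,0],1],[[0,0,-1],[0,0,0],1],[[-0.8,0.8,0],[0,0,0],1],[[-0.8,0.8,0],[0,0,0],1],[[-0.8,0.8,0],[0,0,0],1],[[-0.8,0.8,0],[0,0,0],1],[[-0.8,0.8,0],[0,0,0],1],[[-0.8,0.8,0],[0,0,0],1]]'
python3 - <<'E'
from h import *
np.set_printoptions(precision=3,suppress=True)
C={n:cam(n) for n in("top","side")}; I={n:bot.grab_frame(n) for n in C}
for q,z in(("jar",0),("wash_bottle",0),("beaker",.045),("watch_glass",.112),("dish",.045),("flask",0),("big_beaker",0)):
  for n,c in C.items(): print(q,n,[(round(x["p"],2),onz(c,x["pixel"],z)[:2]) for x in bot.place_of(q,n)[:3]])
a=cv2.resize(I["top"][80:300,210:510],(480,352)); b=cv2.resize(I["side"][60:280,220:480],(416,352)); save(np.hstack([a,b])[:, :],"fin.png") if 0 else save(cv2.resize(np.hstack([a,b]),(800,314)),"fin.png")
E
```

```text
time_s: 49.1
position: [0.4969, -0.4048, 0.1896]
tcp_rot: [[1.0, 0.001, 0.001], [0.001, -1.0, -0.0], [0.001, 0.0, -1.0]]
force: [0.1, -0.5, -0.0]
finger_gap: 1.001
finger_force: 0.0
jar top [(0.67, array([0.638, 0.001]))]
jar side [(0.91, array([0.645, 0.011]))]
wash_bottle top [(0.28, array([ 0.646, -0.139]))]
wash_bottle side [(0.69, array([ 0.628, -0.27 ]))]
beaker top [(0.62, array([ 0.635, -0.142]))]
beaker side [(0.71, array([ 0.637, -0.145]))]
watch_glass top [(0.87, array([ 0.527, -0.017])), (0.63, array([ 0.361, -0.07 ])), (0.6, array([ 0.642, -0.139]))]
watch_glass side [(0.76, array([0.361, 0.018])), (0.66, array([ 0.64 , -0.142])), (0.66, array([0.54, 0.07]))]
dish top [(0.74, array([0.63 , 0.147]))]
dish side [(0.63, array([0.629, 0.138]))]
flask top [(0.95, array([ 0.429, -0.066]))]
flask side [(0.92, array([ 0.421, -0.073]))]
big_beaker top [(0.74, array([0.792, 0.005]))]
big_beaker side [(0.92, array([ 0.789, -0.011])), (0.35, array([ 0.634, -0.16 ]))]
```

View pics/fin.png

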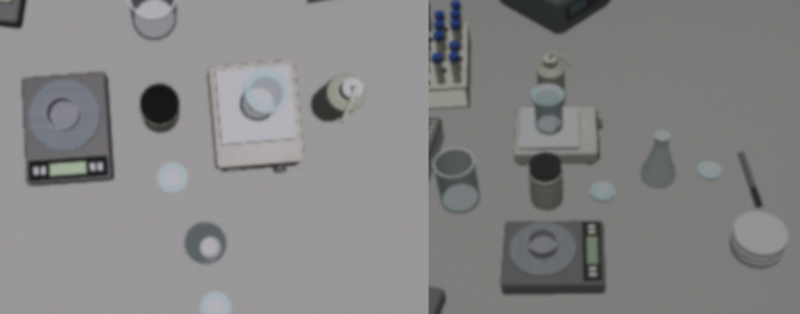

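Everything stands upright and in place in both views: the dish is centred on the pan, the covered beaker is on the plate, and the jar and wash bottle are in the row. The flask and big beaker have not moved. Handing in.

```bash
python3 -c "
from cell import bot
print(bot.job_done())"
```

```text
the job is handed in; nothing more can be done
None
```

The bench is set out as asked and the job was handed in at about 49 s of the 134 s; the final top and side pictures showed everything upright and in place, but the hand-in returned no verdict.

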